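Empty the screw-top ball tin into the sorting tray

TASK

The low, wide tin that stands in the wooden socket block holds two bearing balls. Unscrew its cap while the block keeps the tin from turning (the cap rises but stays on the tin), tip both balls out into the empty dark steel tray, then stand the tin back down in its socket and screw the cap fully home again.

Things in the scene. Friction and masses are not known exactly. Their poses are not given: they have to be found in the camera images.
- tin: Low aluminium tin, 0.2-0.34 kg. Origin: centre of its foot's underside, z up. Foot 50 mm square, 22 high (lowest 6 mm: 42 square). On it a dish: floor 26 mm up, 42 across, wall flaring at 25 degrees to a rim 102 across, 39 up. Carried level it keeps its balls; unscrewed and leaned 45-60 degrees any way, they roll over the rim's low side, then about straight below the cap's grip and 70-75 mm lower.
- cap (a joint): Turn of the tin's cap, rad: 0 fully home (as at the start), grows as unscrewed, counterclockwise from above, to a stop at 1.5. It rises 15 mm per rad, so the hand must rise or sink with it. It never comes off: lift and carry the tin by it. At 1.3 or more the balls can pass under it. Stiff thread (0.15 N m), stays as left; in the air the tin just turns along.
- cap_grip (a point): Grip point on the cap's axis, turns with the cap. The cap (0.12 kg) is an aluminium disc 100 mm across with a black grip bar on it, 64 long (this point's x), 24 wide (its y), 34 high. The point lies in the bar, 23 mm above the disc, 11 below the bar's top; with the cap home, 73 mm above the tin's origin with axes as the tin's.
- holder: Wooden block 130 x 130 x 34 mm fixed to the bench, the tin's socket. Origin: centre of its underside, z up. In its middle a square pocket, sides parallel to the block's: 53 mm wide for the lowest 8 mm (floor 10 mm above the origin), then funnelling out to 69 at the top. The tin starts in it, square with it, with 1.5 mm play all round and about 3 degrees of turn either way.
- tray: Empty open tray of dark sheet steel, 200 x 200 mm outside, 35 mm high, walls and floor 4 mm, fixed to the bench. Origin: centre of its underside, z up. It is on the other side (left or right) of the bench from the block.
- ball1: Steel bearing ball, 14 mm in diameter, 11 g, at first inside the tin, hidden by the cap. Origin: its centre.
- ball2: The second such ball, likewise. Origin: its centre.
Not all that is in view belongs to the job. Leave any orange or yellow look-alike of the tin alone.

How it is judged:
By the outcome, as a careful person would: the job done as asked, in the order asked, and still so for the second after the job is handed in, with the robot touching nothing.
It also fails if it takes over 58 s, if anything falls off the work surface, if the arm or the gripper's body presses on something with over 40 N, if the wrist force passes 120 N, or if a joint passes its speed limit or range.

ROBOT

A 6-joint arm with a two-finger parallel gripper is mounted at the origin on the work surface. World frame = base frame: x ahead of the robot, y to its left, z up, the work surface at z = 0. Lengths are in m, angles in rad, forces in N, time in s.
With the tool pointing down it reaches from about 0.35 to 0.775 m from the base axis. Payload 5.5 kg.
Tool frame: the origin (TCP) lies on the centre line of the jaws, within the pads' length; the fingertips stand 11 mm ahead of it and the grasp point (between the pads) lies 8 mm behind it (env.tip_reach is the distance from the TCP to the fingertips, in m); z points along the fingers, x is the direction in which the jaws open and shut, and the axes are right-handed (so a half turn about z gives the same grasp; the last joint's range is limited). The gripper opens to 85 mm and grips with 20 to 120 N. Pads are 22 mm wide; open, the fingers measure 114 mm over their backs; the gripper's body (76 mm by 85 mm) begins 54 mm behind the grasp point. The pads swing forward as they close: fully open they stand 13 mm farther back than shut.
Start: joints at [-1.252, 0.313, 0.046, 1.304, 0, 1.431], TCP at [0.255, -0.516, 0.242] pointing down, gripper open.
Joint ranges: [-2.76, 2.76], [-0.86, 1.69], [-1.03, 1.26], [-2.2, 2.34], [-1.47, 1.5], [-3.14, 3.14]. Speed limits (rad/s): [2.57, 2.57, 3.14, 3.14, 3.14, 3.14].

INTERFACE

Orientations are given as a unit quaternion [w, x, y, z].
In Python, from workcell import env gives the robot as it stands.
- The arm moves only by the tool carry_out, never from a script. Its argument "moves" is one flat list of numbers, 7 for each row, row after row: the gripper command: -1 is shut, 1 is fully open, values between are in proportion, then the shift along the tool's x, y, z in m, then the turn, a rotation vector about the tool's x, y, z in degrees. A call has exactly 5 rows; each row shifts and turns the pose as measured when the row begins, along the tool's axes as they then stand; what a row does not reach is not made up. A row lasts 1/8 s, in which the tool goes at most 62.5 mm and 10.7 degrees, less where a joint would pass 70% of its speed; a pose out of reach is approached as far as the arm can. A call is refused whole if a number of a shift passes 0.0625 or a number of a turn 10.7, either way. A call with a gripper value outside its range is refused whole. The fingers move at their own pace and stop on an object; "squeeze" is the grip in N (left out, the last holds). Time passes only in rows, so rows that do not move let the fingers close, or fill a call up. It gives the time, the measured TCP pose, the force and the opening at its end, in the units of the state.
- env.get_state(): the state, without advancing time (a new reading comes with each control period).
- env.read_camera(name): name is "side" or "top"; returns the picture (420x560x3 uint8, red, green, blue); there is no depth.
- env.calibration(name): a dict with "camera_matrix" (3x3 intrinsics, pixels), "rvec" (rotation vector, rad) and "tvec" (3), from world to camera coordinates, as OpenCV has them. Camera axes: x right, y down, z forward; pixel columns grow to the right and rows downward; lengths in m; the calibration is good to about 2 mm. A picture is of the moment at which its call begins. calibration takes no time and is no camera call.
- env.hand_in(): hands the job in, once; it reports no verdict.
The state is a dict: "clock": time; "joint_pos": joint angles; "qvel": joint speeds; "tau": joint torques, N m; "tcp_pos": TCP position; "orientation": TCP orientation; "wrist_force": force on the tool from outside, world axes, zero at the start; "ft_torque": the same for the moment, N m; "finger_gap": finger opening in m.
Only numpy, scipy, OpenCV 4.12 (cv2) and the standard library are available. Lean on these libraries where they do the work, as an engineer would, in place of code of your own. Each camera call takes 0.05 s, during which the arm holds its last target. There are 200 camera calls.

## Working session

There is one attempt and no reset: what is moved stays moved. The work goes in short steps, Python scripts to look and compute and a tool call to move; the robot and the scene stay as the last step left them, time stands still between calls to the robot, and variables do not carry over. Pictures are saved under pics/ and viewed, about 8 in all and at most 12, crops included, and the job is handed in when it is done.

Besides the shell and the picture viewer there is one more tool, called after "Call:" as name(argument=value, ...) on one line, values as JSON. carry_out: Moves the arm, as the interface text tells. Its arguments: {"type":"object","properties":{"moves":{"type":"array"},"squeeze":{"type":"number"}},"required":["moves"]}

```bash
mkdir -p pics; ls
cat > h.py <<'E'
import numpy as np, cv2
from workcell import env
from scipy.spatial.transform import Rotation as R
def cam(n):
    c=env.calibration(n); K=np.array(c["camera_matrix"],float); r=cv2.Rodrigues(np.array(c["rvec"],float))[0]; t=np.array(c["tvec"],float).ravel()
    return K,r,t
def ray(n,u,v):
    K,r,t=cam(n); d=r.T@np.linalg.inv(K)@np.array([u,v,1.]); return -r.T@t,d
def onz(n,u,v,z):
    o,d=ray(n,u,v); return o+d*(z-o[2])/d[2]
def proj(n,p):
    K,r,t=cam(n); q=K@(r@np.array(p,float)+t); return q[:2]/q[2]
def two(p,q):
    o1,d1=ray("top",*p); o2,d2=ray("side",*q)
    s=np.linalg.lstsq(np.c_[d1,-d2],o2-o1,rcond=None)[0]; a,b=o1+s[0]*d1,o2+s[1]*d2
    return (a+b)/2,np.linalg.norm(a-b)
def shot(n,f):
    im=env.read_camera(n)[:,:,::-1].copy(); cv2.imwrite(f"pics/{f}.png",im); return im
def st():
    s=env.get_state(); q=s["orientation"]; Rm=R.from_quat([q[1],q[2],q[3],q[0]]).as_matrix()
    return s,np.array(s["tcp_pos"]),Rm
E
python3 - <<'E'
from h import *
a=shot("top","t0");b=shot("side","s0")
cv2.imwrite("pics/both0.png",cv2.resize(np.hstack([a,b]),(800,300)))
for n in("top","side"): print(n,-cam(n)[1].T@cam(n)[2])
s,p,Rm=st();print(s);print(Rm.round(3))
E
```

```text
pics
top [0.33044704 0.00289071 0.82625236]
side [ 0.4147194  -0.58158656  0.81511891]
{'clock': 0.1, 'joint_pos': array([-1.25161257e+00,  3.13925715e-01,  4.50942977e-02,  1.30358934e+00,
       -1.23135399e-05,  1.43122191e+00]), 'qvel': array([-2.05610735e-05, -3.85901570e-03,  3.01816257e-03, -8.32959268e-04,
       -4.96608544e-04, -7.98818047e-04]), 'tau': array([ 2.00823830e-03, -4.81728637e+01,  2.99241596e+01,  1.28092009e-02,
       -1.95586049e-04, -1.14633188e-06]), 'tcp_pos': array([ 0.25449446, -0.51513157,  0.24149848]), 'orientation': array([-5.15775759e-04,  8.49362726e-01, -5.27808962e-01, -6.27463052e-04]), 'wrist_force': array([-0.55598402, -0.96058202,  0.30949026]), 'ft_torque': array([ 0.02826213, -0.00908673, -0.02241083]), 'finger_gap': 0.08576879771720836}
[[ 0.443 -0.897 -0.001]
 [-0.897 -0.443  0.002]
 [-0.002 -0.    -1.   ]]
```

View pics/t0.png

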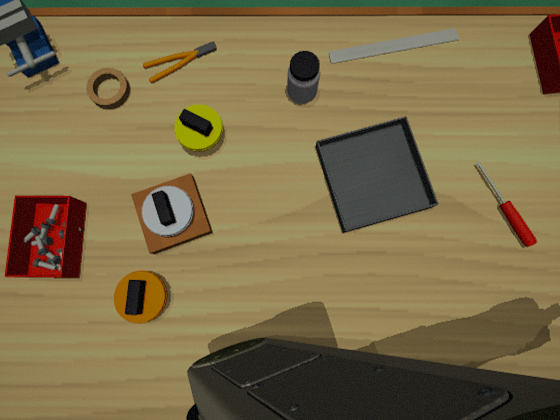

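View pics/s0.png

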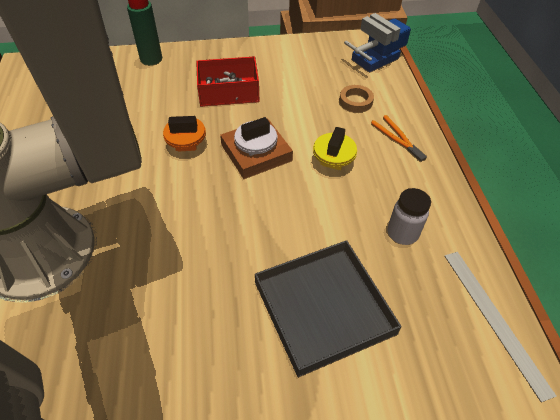

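Candidates in the top view are the silver cap in the wooden block (165,210), the yellow look-alike (198,127) and the orange look-alike (140,297). I choose the silver one in the block. The dark tray is at (376,175). Next I measure these.

```bash
cat > m.py <<'E'
from h import *
a=cv2.imread("pics/t0.png");b=cv2.imread("pics/s0.png")
def mask(im,x0,y0,x1,y1,f):
    m=np.zeros(im.shape[:2],np.uint8); h=cv2.cvtColor(im,cv2.COLOR_BGR2HSV).astype(int)
    m[y0:y1,x0:x1]=f(h)[y0:y1,x0:x1]; return m
def big(m):
    c=cv2.findContours(m,cv2.RETR_EXTERNAL,cv2.CHAIN_APPROX_NONE)[0]; return max(c,key=cv2.contourArea)
dark=lambda h:(h[:,:,2]<60).astype(np.uint8)*255
grey=lambda h:((h[:,:,1]<60)&(h[:,:,2]>110)).astype(np.uint8)*255
E
python3 - <<'E'
from m import *
# tray (dark, all) 
tr=big(mask(a,300,100,450,250,lambda h:((h[:,:,2]<110)&(h[:,:,1]<80)).astype(np.uint8)*255))
r=cv2.minAreaRect(tr); box=cv2.boxPoints(r); P=np.array([onz("top",u,v,.035) for u,v in box]); print("tray",r,P.round(3),P.mean(0),[np.linalg.norm(P[i]-P[i-1]).round(3) for i in range(4)])
d=big(mask(a,130,170,215,255,grey)); e=cv2.minEnclosingCircle(d); print("disc",e,onz("top",*e[0],.06),cv2.fitEllipse(cv2.convexHull(d)))
k=big(mask(a,140,180,195,240,dark)); r=cv2.minAreaRect(k); print("bar",r)
box=cv2.boxPoints(r); P=np.array([onz("top",u,v,.094) for u,v in box]); print(P.round(4),P.mean(0))
w=big(mask(a,120,165,220,260,lambda h:((h[:,:,1]>120)&(h[:,:,2]<175)|(h[:,:,1]<60)|(h[:,:,2]<60)).astype(np.uint8)*255)); r=cv2.minAreaRect(w);box=cv2.boxPoints(r); P=np.array([onz("top",u,v,.034) for u,v in box]); print("block",r,P.round(4),P.mean(0))
k2=big(mask(b,235,110,280,150,dark)); print("bar side",cv2.minAreaRect(k2))
d2=big(mask(b,230,115,285,160,grey)); print("disc side",cv2.fitEllipse(cv2.convexHull(d2)))
v=np.hstack([cv2.resize(a[160:265,115:225],(400,382),interpolation=2),cv2.resize(b[105:180,210:300],(400,333),interpolation=2)[:, :][:333].copy() if 0 else cv2.resize(b[105:180,210:300],(400,382))]); cv2.imwrite("pics/c1.png",v)
E
```

```text
tray ((375.89971923828125, 173.0656280517578), (97.0213394165039, 100.1500015258789), 72.75853729248047) [[ 0.626 -0.063  0.035]
 [ 0.693 -0.267  0.035]
 [ 0.492 -0.315  0.035]
 [ 0.43  -0.119  0.035]] [ 0.56025315 -0.19092807  0.035     ] [np.float64(0.204), np.float64(0.215), np.float64(0.207), np.float64(0.206)]
disc ((166.9818878173828, 210.45265197753906), 25.812570571899414) [0.47283333 0.23165482 0.06      ] ((166.87356567382812, 210.2079620361328), (48.748779296875, 51.67405700683594), 58.29940414428711)
bar ((163.3500213623047, 208.0500030517578), (34.46882247924805, 14.546475410461426), 71.56504821777344)
[[0.4984 0.254  0.094 ]
 [0.5075 0.228  0.094 ]
 [0.4442 0.2037 0.094 ]
 [0.4354 0.2294 0.094 ]] [0.47138141 0.22877078 0.094     ]
block ((171.10000610351562, 213.8000030517578), (66.09159851074219, 67.35651397705078), 71.56504821777344) [[0.5139 0.321  0.034 ]
 [0.56   0.1904 0.034 ]
 [0.4284 0.142  0.034 ]
 [0.3848 0.2693 0.034 ]] [0.47177781 0.23067395 0.034     ]
bar side ((255.3500213623047, 128.5500030517578), (15.811387062072754, 29.4091796875), 71.56504821777344)
disc side ((255.2877197265625, 136.02061462402344), (28.63407325744629, 44.46540069580078), 87.14895629882812)
```

View pics/c1.png

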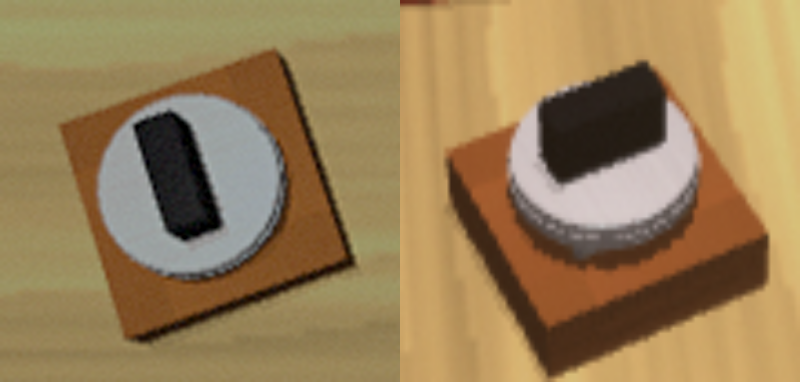

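The crop confirms it: silver cap, black bar, wooden block. The block, disc and bar centres agree at about (0.473, 0.231), and the yaw is about 20°. The tray is at about (0.56, -0.19). Next I plan the approach with tool x at yaw 110°, which puts joint 6 near 0.

```bash
cat >> h.py <<'E'
def tgt(x,y,z,yaw,lean=0):
    "tool down, tool-x at yaw (deg), then turned 'lean' deg about tool y"
    c,s=np.cos(np.radians(yaw)),np.sin(np.radians(yaw))
    return np.array([x,y,z]), np.array([[c,s,0],[s,-c,0],[0,0,-1.]])@R.from_euler('y',lean,degrees=True).as_matrix()
def plan(T,n,vz=None,start=None):
    s,p,Rm=st()
    if start: p,Rm=start
    rv=R.from_matrix(Rm.T@T[1]).as_rotvec()
    if abs(np.linalg.norm(rv))>np.pi-.2: rv=rv if rv[2]<0 else -rv*(2*np.pi/np.linalg.norm(rv)-1)
    for i in range(n):
        Ri=Rm@R.from_rotvec(rv*i/n).as_matrix(); d=Ri.T@((T[0]-p)/n)
        print(", ".join(f"{x*1:.4f}" for x in d)," ",", ".join(f"{x:.1f}" for x in np.degrees(rv)/n))
def pst():
    s,p,Rm=st(); print("t",round(s["clock"],2),"p",p.round(4),"yaw",np.degrees(np.arctan2(Rm[1,0],Rm[0,0])).round(2),"z",Rm[:,2].round(3),"F",np.round(s["wrist_force"],1),"M",np.round(s["ft_torque"],2),"gap",round(s["finger_gap"],4),"q",np.round(s["joint_pos"],2))
E
python3 - <<'E'
from h import *
plan(tgt(.473,.231,.2,110),20)
E
```

```text
-0.0286, -0.0263, 0.0021   -0.0, -0.0, -8.7
-0.0243, -0.0303, 0.0021   -0.0, -0.0, -8.7
-0.0194, -0.0337, 0.0021   -0.0, -0.0, -8.7
-0.0141, -0.0362, 0.0021   -0.0, -0.0, -8.7
-0.0085, -0.0379, 0.0021   -0.0, -0.0, -8.7
-0.0027, -0.0388, 0.0021   -0.0, -0.0, -8.7
0.0032, -0.0387, 0.0021   -0.0, -0.0, -8.7
0.0090, -0.0378, 0.0021   -0.0, -0.0, -8.7
0.0146, -0.0360, 0.0021   -0.0, -0.0, -8.7
0.0199, -0.0334, 0.0021   -0.0, -0.0, -8.7
0.0247, -0.0300, 0.0021   -0.0, -0.0, -8.7
0.0290, -0.0259, 0.0021   -0.0, -0.0, -8.7
0.0325, -0.0213, 0.0021   -0.0, -0.0, -8.7
0.0354, -0.0161, 0.0021   -0.0, -0.0, -8.7
0.0374, -0.0106, 0.0021   -0.0, -0.0, -8.7
0.0386, -0.0048, 0.0021   -0.0, -0.0, -8.7
0.0389, 0.0011, 0.0021   -0.0, -0.0, -8.7
0.0383, 0.0069, 0.0021   -0.0, -0.0, -8.7
0.0368, 0.0126, 0.0021   -0.0, -0.0, -8.7
0.0344, 0.0180, 0.0021   -0.0, -0.0, -8.7
```

Call:
carry_out(moves=[1,-0.0286,-0.0263,0.002,0,0,-8.7,1,-0.0243,-0.0303,0.002,0,0,-8.7,1,-0.0194,-0.0337,0.002,0,0,-8.7,1,-0.0141,-0.0362,0.002,0,0,-8.7,1,-0.0085,-0.0379,0.002,0,0,-8.7], squeeze=60)

```text
clock: 0.72
tcp_pos: [0.3074, -0.3245, 0.2285]
orientation: [-0.002, 0.986, -0.166, -0.002]
wrist_force: [-0.9, 0.2, -0.3]
finger_gap: 0.0855
```

Call:
carry_out(moves=[1,-0.0027,-0.0388,0.002,0,0,-8.7,1,0.0032,-0.0387,0.002,0,0,-8.7,1,0.009,-0.0378,0.002,0,0,-8.7,1,0.0146,-0.036,0.002,0,0,-8.7,1,0.0199,-0.0334,0.002,0,0,-8.7])

```text
clock: 1.35
tcp_pos: [0.3559, -0.1292, 0.2179]
orientation: [-0.004, 0.975, 0.223, -0.001]
wrist_force: [0.8, -0.8, -0.1]
finger_gap: 0.0856
```

Run:
```python
from h import *
pst(); plan(tgt(.473,.231,.19,110),10)
```

```text
t 1.35 p [ 0.3559 -0.1292  0.2179] yaw 25.81 z [-0.003  0.007 -1.   ] F [ 0.8 -0.8 -0.1] M [ 0.01 -0.02  0.07] gap 0.0856 q [-0.56 -0.05 -0.44  1.19  0.    0.56]
0.0262, -0.0273, 0.0030   -0.0, -0.0, -8.4
0.0299, -0.0232, 0.0030   -0.0, -0.0, -8.4
0.0330, -0.0185, 0.0030   -0.0, -0.0, -8.4
0.0354, -0.0135, 0.0029   -0.0, -0.0, -8.4
0.0370, -0.0082, 0.0029   -0.0, -0.0, -8.4
0.0378, -0.0027, 0.0029   -0.0, -0.0, -8.4
0.0378, 0.0029, 0.0028   -0.0, -0.0, -8.4
0.0369, 0.0084, 0.0028   -0.0, -0.0, -8.4
0.0353, 0.0137, 0.0028   -0.0, -0.0, -8.4
0.0329, 0.0187, 0.0028   -0.0, -0.0, -8.4
```

Call:
carry_out(moves=[1,0.0262,-0.0273,0.003,0,0,-8.4,1,0.0299,-0.0232,0.003,0,0,-8.4,1,0.033,-0.0185,0.003,0,0,-8.4,1,0.0354,-0.0135,0.003,0,0,-8.4,1,0.037,-0.0082,0.003,0,0,-8.4])

```text
clock: 1.98
tcp_pos: [0.4125, 0.0582, 0.2028]
orientation: [-0.004, 0.823, 0.568, 0.0]
wrist_force: [0.9, -0.4, -0.3]
finger_gap: 0.0856
```

Call:
carry_out(moves=[1,0.0378,-0.0027,0.003,0,0,-8.4,1,0.0378,0.0029,0.003,0,0,-8.4,1,0.0369,0.0084,0.003,0,0,-8.4,1,0.0353,0.0137,0.003,0,0,-8.4,1,0.0329,0.0187,0.003,0,0,-8.4])

```text
clock: 2.6
tcp_pos: [0.4649, 0.2466, 0.1867]
orientation: [-0.005, 0.554, 0.833, 0.001]
wrist_force: [-0.1, -1.4, 0.9]
finger_gap: 0.0855
```

Run:
```python
from h import *
pst(); plan(tgt(.473,.231,.12,110.2),5)
```

```text
t 2.6 p [0.4649 0.2466 0.1867] yaw 112.72 z [-0.007  0.006 -1.   ] F [-0.1 -1.4  0.9] M [0.05 0.01 0.03] gap 0.0855 q [ 0.33  0.25 -0.18  1.15  0.01 -0.07]
-0.0036, 0.0003, 0.0133   -0.0, -0.1, 0.5
-0.0036, 0.0004, 0.0133   -0.0, -0.1, 0.5
-0.0036, 0.0004, 0.0133   -0.0, -0.1, 0.5
-0.0035, 0.0004, 0.0133   -0.0, -0.1, 0.5
-0.0035, 0.0004, 0.0133   -0.0, -0.1, 0.5
```

Call:
carry_out(moves=[1,-0.0036,0.0003,0.013,-0.1,-0.1,0.5,1,-0.0036,0.0004,0.013,0,-0.1,0.5,1,-0.0036,0.0004,0.0135,0,-0.1,0.5,1,-0.0035,0.0004,0.0135,0,-0.1,0.5,1,-0.0035,0.0004,0.0135,0,-0.1,0.5])

```text
clock: 3.22
tcp_pos: [0.4724, 0.2297, 0.1153]
orientation: [-0.001, 0.573, 0.819, -0.002]
wrist_force: [-0.3, -0.8, 0.9]
finger_gap: 0.0855
```

Run:
```python
from h import *
a=shot("top","t1");b=shot("side","s1")
p=st()[1]; print(proj("top",p),proj("side",p))
cv2.imwrite("pics/c2.png",np.hstack([cv2.resize(a[150:270,110:230],(400,400)),cv2.resize(b[70:190,195:315],(400,400))]))
pst(); plan(tgt(.473,.231,.079,110.2),4)
```

```text
[159.68662947 205.84373389] [253.65183938 117.40498288]
t 3.33 p [0.4714 0.2295 0.1143] yaw 110.03 z [-0.007 -0.003 -1.   ] F [-1.   0.3 -0.2] M [ 0.05 -0.01 -0.03] gap 0.0856 q [ 0.3   0.3  -0.3   0.98 -0.   -0.05]
0.0002, 0.0006, 0.0088   -0.1, 0.0, -0.0
0.0002, 0.0006, 0.0088   -0.1, 0.0, -0.0
0.0002, 0.0006, 0.0088   -0.1, 0.0, -0.0
0.0002, 0.0005, 0.0088   -0.1, 0.0, -0.0
```

View pics/c2.png

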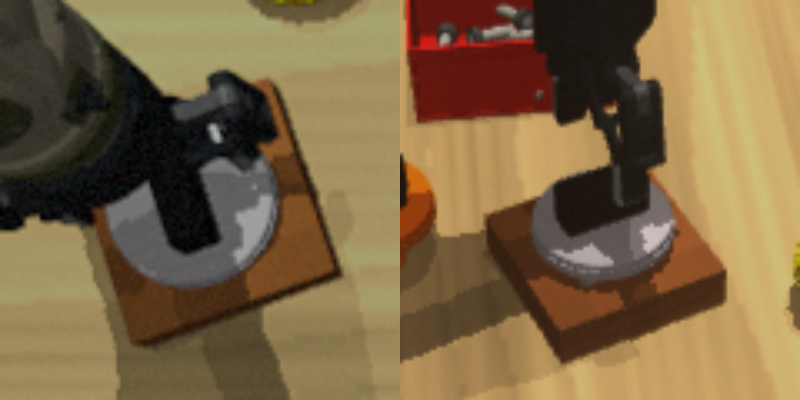

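The crop shows the jaws straddling the bar: finger at crop (235,110) in the top view, bar at (185,210). Now I descend and close.

Call:
carry_out(moves=[1,0.0005,0.0006,0.01,-0.1,0,0,1,0.0005,0.0006,0.01,-0.1,0,0,1,0.0005,0.0006,0.009,-0.1,0,0,1,0,0,0.005,0,0,0,1,0,0,0,0,0,0])

```text
clock: 3.95
tcp_pos: [0.473, 0.2318, 0.0786]
orientation: [0.0, 0.573, 0.819, -0.0]
wrist_force: [0.0, -0.7, -0.3]
finger_gap: 0.0855
```

Run:
```python
from h import *
pst(); plan(tgt(.473,.231,.079,110.2),1)
```

```text
t 3.95 p [0.473  0.2318 0.0786] yaw 110.04 z [-0.    -0.001 -1.   ] F [ 0.  -0.7 -0.3] M [0.08 0.02 0.02] gap 0.0855 q [ 0.3   0.33 -0.35  0.89 -0.   -0.05]
-0.0008, -0.0003, -0.0004   -0.0, 0.0, -0.2
```

Call:
carry_out(moves=[-1,0,0,0,0,0,0,-1,0,0,0,0,0,0,-1,0,0,0,0,0,0,-1,0,0,0,0,0,0,-1,0,0,0,0,0,0], squeeze=50)

```text
clock: 4.58
tcp_pos: [0.4735, 0.2323, 0.0795]
orientation: [0.0, 0.573, 0.819, 0.0]
wrist_force: [0.6, -0.2, -0.5]
finger_gap: 0.0228
```

Run:
```python
from h import *
pst()
```

```text
t 4.58 p [0.4735 0.2323 0.0795] yaw 110.05 z [ 0.001 -0.    -1.   ] F [ 0.6 -0.2 -0.5] M [ 0.06 -0.04 -0.01] gap 0.0228 q [ 0.3   0.33 -0.35  0.89 -0.   -0.05]
```

Call:
carry_out(moves=[-1,0,0,-0.0022,0,0,-8.5,-1,0,0,-0.0022,0,0,-8.5,-1,0,0,-0.0022,0,0,-8.5,-1,0,0,-0.0022,0,0,-8.5,-1,0,0,-0.0022,0,0,-8.5])

```text
clock: 5.2
tcp_pos: [0.4739, 0.2331, 0.0898]
orientation: [0.0, 0.226, 0.974, 0.001]
wrist_force: [0.7, 0.6, -0.2]
finger_gap: 0.0233
```

Run:
```python
from h import *
pst(); y=110.05+83.5
plan(tgt(.4735,.2323,.0795+.015*np.radians(83.5),y),5)
```

```text
t 5.2 p [0.4739 0.2331 0.0898] yaw 153.83 z [ 0.001  0.002 -1.   ] F [ 0.7  0.6 -0.2] M [ 0.17 -0.01 -0.22] gap 0.0233 q [ 0.3   0.32 -0.34  0.91  0.   -0.81]
0.0000, -0.0002, -0.0023   0.0, 0.0, -7.9
0.0000, -0.0002, -0.0023   0.0, 0.0, -7.9
0.0001, -0.0002, -0.0023   0.0, 0.0, -7.9
0.0001, -0.0002, -0.0023   0.0, 0.0, -7.9
0.0001, -0.0002, -0.0023   0.0, 0.0, -7.9
```

Call:
carry_out(moves=[-1,0,-0.0002,-0.0024,0,0,-8,-1,0,-0.0002,-0.0024,0,0,-8,-1,0,-0.0002,-0.0024,0,0,-8,-1,0,-0.0002,-0.0024,0,0,-8,-1,0,-0.0002,-0.0023,0,0,-8])

```text
clock: 5.82
tcp_pos: [0.4741, 0.2334, 0.1006]
orientation: [0.001, -0.132, 0.991, 0.003]
wrist_force: [1.2, 1.8, -2.3]
finger_gap: 0.0227
```

Run:
```python
from h import *
pst(); print(0.0795+.015*np.radians(84))
```

```text
t 5.83 p [0.4741 0.2334 0.1006] yaw -164.88 z [ 0.001  0.006 -1.   ] F [ 1.2  1.8 -2.3] M [ 0.51 -0.06 -0.22] gap 0.0227 q [ 0.3   0.31 -0.32  0.94  0.01 -1.53]
0.10149114857512856
```

Call:
carry_out(moves=[-1,0,0,0,0,0,0,-1,0,0,-0.01,0,0,0,-1,0,0,-0.025,0,0,0,-1,0,0,-0.035,0,0,0,-1,0,0,-0.035,0,0,0], squeeze=80)

```text
clock: 6.45
tcp_pos: [0.4697, 0.2307, 0.2042]
orientation: [-0.006, -0.127, 0.992, 0.001]
wrist_force: [0.9, 0.4, -5.1]
finger_gap: 0.0227
```

Run:
```python
from h import *
pst()
a=shot("top","t2");b=shot("side","s2")
cv2.imwrite("pics/c3.png",np.hstack([cv2.resize(a[140:270,100:230],(400,400)),cv2.resize(b[50:190,180:320],(400,400))]))
pst(); plan(tgt(.545,-.185,.235,161),10)
```

```text
t 6.45 p [0.4697 0.2307 0.2042] yaw -165.45 z [-0.012  0.    -1.   ] F [ 0.9  0.4 -5.1] M [-0.04 -0.1  -0.03] gap 0.0227 q [ 0.3   0.24 -0.15  1.19  0.   -1.52]
t 6.55 p [0.4725 0.2317 0.2074] yaw -165.42 z [-0.004  0.003 -1.   ] F [ 1.6  0.7 -4.6] M [ 0.04 -0.12 -0.05] gap 0.0227 q [ 0.3   0.23 -0.15  1.19  0.   -1.52]
0.0035, -0.0421, -0.0029   0.0, -0.0, 3.4
0.0010, -0.0423, -0.0029   0.0, -0.0, 3.4
-0.0015, -0.0423, -0.0029   0.0, -0.0, 3.4
-0.0039, -0.0421, -0.0029   0.0, -0.0, 3.4
-0.0064, -0.0418, -0.0029   0.0, -0.0, 3.4
-0.0088, -0.0414, -0.0028   0.0, -0.0, 3.4
-0.0113, -0.0408, -0.0028   0.0, -0.0, 3.4
-0.0136, -0.0400, -0.0028   0.0, -0.0, 3.4
-0.0159, -0.0392, -0.0028   0.0, -0.0, 3.4
-0.0182, -0.0382, -0.0028   0.0, -0.0, 3.4
```

View pics/c3.png

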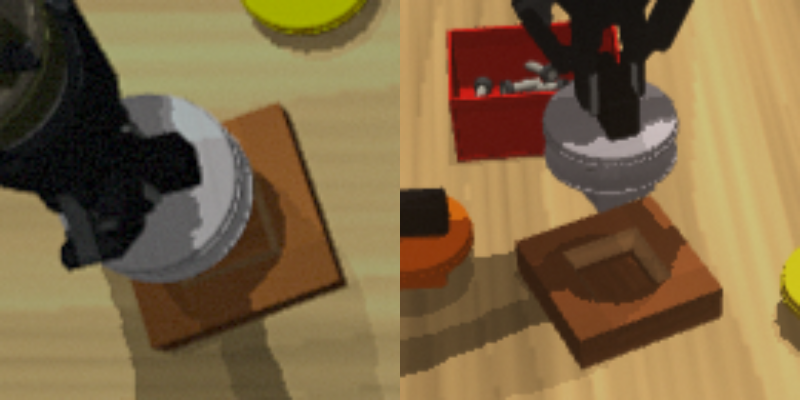

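The picture shows the tin hanging level under the cap above the empty pocket (side crop 610,250), and the cap has visibly risen. Next I carry it gently to the tray.

Run:
```python
from h import *
plan(tgt(.575,-.198,.235,161),14)
```

```text
0.0006, -0.0315, -0.0021   0.0, -0.0, 2.4
-0.0007, -0.0315, -0.0021   0.0, -0.0, 2.4
-0.0020, -0.0315, -0.0021   0.0, -0.0, 2.4
-0.0033, -0.0314, -0.0021   0.0, -0.0, 2.4
-0.0046, -0.0312, -0.0021   0.0, -0.0, 2.4
-0.0059, -0.0310, -0.0021   0.0, -0.0, 2.4
-0.0072, -0.0307, -0.0020   0.0, -0.0, 2.4
-0.0085, -0.0304, -0.0020   0.0, -0.0, 2.4
-0.0098, -0.0300, -0.0020   0.0, -0.0, 2.4
-0.0110, -0.0296, -0.0020   0.0, -0.0, 2.4
-0.0122, -0.0291, -0.0020   0.0, -0.0, 2.4
-0.0134, -0.0285, -0.0020   0.0, -0.0, 2.4
-0.0146, -0.0280, -0.0020   0.0, -0.0, 2.4
-0.0158, -0.0273, -0.0020   0.0, -0.0, 2.4
```

Call:
carry_out(moves=[-1,0.0003,-0.01,-0.001,0,0,1,-1,0.0006,-0.0215,-0.002,0,0,1.8,-1,-0.0007,-0.0315,-0.002,0,0,2.4,-1,-0.002,-0.0315,-0.002,0,0,2.4,-1,-0.0033,-0.0314,-0.002,0,0,2.4])

```text
clock: 7.18
tcp_pos: [0.4958, 0.1035, 0.2078]
orientation: [-0.008, -0.036, 0.999, -0.0]
wrist_force: [0.6, -0.0, -4.6]
finger_gap: 0.0226
```

Call:
carry_out(moves=[-1,-0.0046,-0.0312,-0.002,0,0,2.4,-1,-0.0059,-0.031,-0.002,0,0,2.4,-1,-0.0072,-0.0307,-0.002,0,0,2.4,-1,-0.0085,-0.0304,-0.002,0,0,2.4,-1,-0.0098,-0.03,-0.002,0,0,2.4])

```text
clock: 7.8
tcp_pos: [0.5236, -0.0589, 0.2074]
orientation: [-0.017, 0.077, 0.997, -0.002]
wrist_force: [-0.3, -0.3, -4.2]
finger_gap: 0.0227
```

Run:
```python
from h import *
pst(); plan(tgt(.575,-.198,.235,161),5)
```

```text
t 7.8 p [ 0.5236 -0.0589  0.2074] yaw 171.15 z [-0.034 -0.001 -0.999] F [-0.3 -0.3 -4.2] M [ 0.02 -0.08  0.05] gap 0.0227 q [-0.26  0.26 -0.11  1.23 -0.01 -1.68]
-0.0143, -0.0259, -0.0058   -0.1, -0.4, 2.0
-0.0152, -0.0254, -0.0058   -0.1, -0.4, 2.0
-0.0161, -0.0248, -0.0057   -0.1, -0.4, 2.0
-0.0170, -0.0242, -0.0057   -0.1, -0.4, 2.0
-0.0179, -0.0236, -0.0056   -0.1, -0.4, 2.0
```

Call:
carry_out(moves=[-1,-0.0143,-0.0259,-0.003,-0.1,-0.4,2,-1,-0.0152,-0.0254,-0.003,-0.1,-0.4,2,-1,-0.0161,-0.0248,-0.002,-0.1,-0.4,2,-1,-0.0165,-0.0235,0,-0.1,-0.4,2,-1,-0.013,-0.016,0,-0.1,-0.4,2])

```text
clock: 8.43
tcp_pos: [0.5658, -0.1958, 0.2034]
orientation: [-0.007, 0.172, 0.985, 0.001]
wrist_force: [-0.4, 0.3, -5.0]
finger_gap: 0.0225
```

Run:
```python
from h import *
pst(); plan(tgt(.575,-.198,.125,161),4)
```

```text
t 8.43 p [ 0.5658 -0.1958  0.2034] yaw 160.18 z [-0.014  0.004 -1.   ] F [-0.4  0.3 -5. ] M [ 0.03 -0.04  0.  ] gap 0.0225 q [-0.47  0.38  0.05  1.25 -0.   -1.69]
-0.0026, 0.0003, 0.0196   -0.0, -0.2, -0.2
-0.0026, 0.0003, 0.0196   -0.0, -0.2, -0.2
-0.0025, 0.0002, 0.0196   -0.0, -0.2, -0.2
-0.0024, 0.0002, 0.0196   -0.0, -0.2, -0.2
```

Call:
carry_out(moves=[-1,-0.002,0,0.012,0,-0.2,0,-1,-0.002,0,0.02,0,-0.2,0,-1,-0.002,0,0.02,0,-0.2,0,-1,-0.002,0,0.014,0,-0.2,0,-1,0,0,0.006,0,0,0])

```text
clock: 9.05
tcp_pos: [0.5694, -0.1965, 0.1232]
orientation: [-0.004, 0.173, 0.985, 0.001]
wrist_force: [0.5, 0.7, -4.2]
finger_gap: 0.0227
```

Call:
carry_out(moves=[-1,0,0,0,0,-6,0,-1,0,0,0,0,-8,0,-1,0,0,0,0,-8,0,-1,0,0,0,0,-8,0,-1,0,0,0,0,-8,0])

```text
clock: 9.68
tcp_pos: [0.5699, -0.195, 0.1236]
orientation: [0.325, 0.163, 0.93, -0.056]
wrist_force: [0.5, -1.0, -5.1]
finger_gap: 0.0225
```

Run:
```python
from h import *
pst(); plan(tgt(.575,-.198,.127,161,-54),3)
```

```text
t 9.68 p [ 0.5699 -0.195   0.1236] yaw 160.15 z [ 0.586 -0.21  -0.783] F [ 0.5 -1.  -5.1] M [ 0.41  1.22 -0.05] gap 0.0225 q [-0.51  0.07 -0.85 -0.01  0.11 -1.7 ]
-0.0022, -0.0003, 0.0003   -0.2, -5.2, -0.2
-0.0022, -0.0004, 0.0005   -0.2, -5.2, -0.2
-0.0021, -0.0004, 0.0007   -0.2, -5.2, -0.2
```

Call:
carry_out(moves=[-1,-0.0044,0,0.001,0,-4,0,-1,-0.0044,0,0.001,0,-4,0,-1,-0.0044,0,0.001,0,-4,0,-1,0,0,0,0,0,0,-1,0,0,0,0,0,0])

```text
clock: 10.3
tcp_pos: [0.5786, -0.1957, 0.1293]
orientation: [0.415, 0.156, 0.894, -0.071]
wrist_force: [-0.2, -0.5, -5.3]
finger_gap: 0.0226
```

Run:
```python
from h import *
pst(); print("tilt",np.degrees(np.arccos(-st()[2][2,2])))
a=shot("top","t3");b=shot("side","s3")
cv2.imwrite("pics/c4.png",np.hstack([cv2.resize(a[80:280,280:480],(400,400)),cv2.resize(b[200:400,220:420],(400,400))]))
```

```text
t 10.3 p [ 0.5786 -0.1957  0.1293] yaw 160.08 z [ 0.719 -0.256 -0.646] F [-0.2 -0.5 -5.3] M [0.52 1.49 0.01] gap 0.0226 q [-0.52  0.08 -1.03 -0.4   0.14 -1.69]
tilt 49.77234291184735
```

View pics/c4.png

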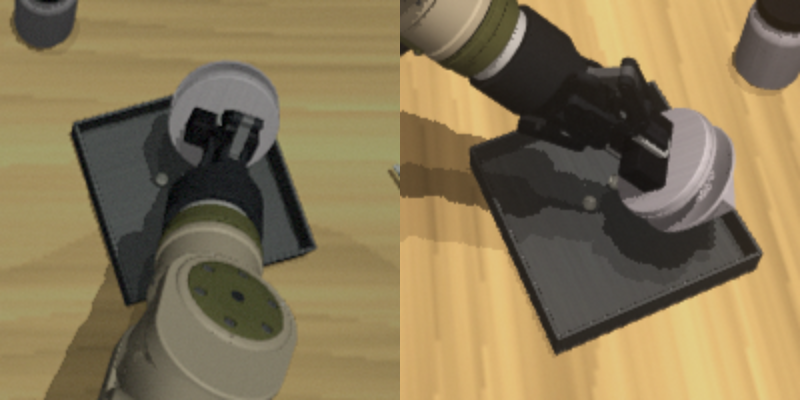

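Both balls are visible in the tray, at side crop (590,203) and (613,182). Joint 3 is at its limit, so I back the tilt off while rising.

Call:
carry_out(moves=[-1,0,0,-0.004,0,4,0,-1,0,0,-0.004,0,4,0,-1,-0.004,0,-0.006,0,8,0,-1,-0.004,0,-0.008,0,8,0,-1,-0.004,0,-0.008,0,8,0])

```text
clock: 11.02
tcp_pos: [0.5624, -0.1885, 0.1548]
orientation: [0.141, 0.17, 0.975, -0.022]
wrist_force: [0.5, -0.8, -5.1]
finger_gap: 0.0223
```

Run:
```python
from h import *
pst(); print("tilt",np.degrees(np.arccos(-st()[2][2,2]))); plan(tgt(.57,-.197,.205,162),5)
b=shot("side","s4"); shot("top","t4")
g=cv2.cvtColor(b,cv2.COLOR_BGR2GRAY)[240:380,255:400]
```

```text
t 11.03 p [ 0.5624 -0.1885  0.1548] yaw 160.2 z [ 0.267 -0.091 -0.959] F [ 0.5 -0.8 -5.1] M [ 0.08  0.36 -0.04] gap 0.0223 q [-0.48  0.18 -0.4   0.71  0.04 -1.7 ]
tilt 16.374248456466397
-0.0048, -0.0010, -0.0091   -0.0, 3.3, -0.3
-0.0042, -0.0011, -0.0093   -0.0, 3.3, -0.3
-0.0037, -0.0011, -0.0095   -0.0, 3.3, -0.3
-0.0031, -0.0011, -0.0097   -0.0, 3.3, -0.3
-0.0025, -0.0011, -0.0099   -0.0, 3.3, -0.3
```

Call:
carry_out(moves=[-1,-0.0048,-0.001,-0.01,0,3.3,-0.3,-1,-0.0042,-0.001,-0.01,0,3.3,-0.3,-1,-0.0037,-0.001,-0.012,0,3.3,-0.3,-1,-0.003,-0.001,-0.012,0,3.3,-0.3,-1,-0.0025,-0.001,-0.012,0,3.3,-0.3])

```text
clock: 11.75
tcp_pos: [0.5709, -0.1966, 0.2089]
orientation: [0.003, 0.158, 0.987, 0.0]
wrist_force: [-0.3, -1.4, -5.3]
finger_gap: 0.0226
```

Run:
```python
from h import *
pst(); plan(tgt(.474,.2325,.20,194.8),12)
a=shot("top","t5");b=shot("side","s5")
cv2.imwrite("pics/c5.png",np.hstack([cv2.resize(a[80:280,280:480],(400,400)),cv2.resize(b[190:390,220:420],(400,400))]))
```

```text
t 11.75 p [ 0.5709 -0.1966  0.2089] yaw 161.84 z [ 0.005 -0.001 -1.   ] F [-0.3 -1.4 -5.3] M [0.03 0.04 0.01] gap 0.0226 q [-0.47  0.38  0.05  1.24  0.   -1.72]
0.0188, 0.0315, 0.0007   -0.0, 0.0, -2.7
0.0173, 0.0323, 0.0007   -0.0, 0.0, -2.7
0.0157, 0.0331, 0.0007   -0.0, 0.0, -2.7
0.0141, 0.0338, 0.0007   -0.0, 0.0, -2.7
0.0125, 0.0345, 0.0007   -0.0, 0.0, -2.7
0.0108, 0.0350, 0.0007   -0.0, 0.0, -2.7
0.0091, 0.0355, 0.0007   -0.0, 0.0, -2.7
0.0074, 0.0359, 0.0007   -0.0, 0.0, -2.7
0.0057, 0.0362, 0.0007   -0.0, 0.0, -2.7
0.0039, 0.0364, 0.0007   -0.0, 0.0, -2.7
0.0022, 0.0366, 0.0007   -0.0, 0.0, -2.7
0.0004, 0.0367, 0.0007   -0.0, 0.0, -2.7
```

View pics/c5.png

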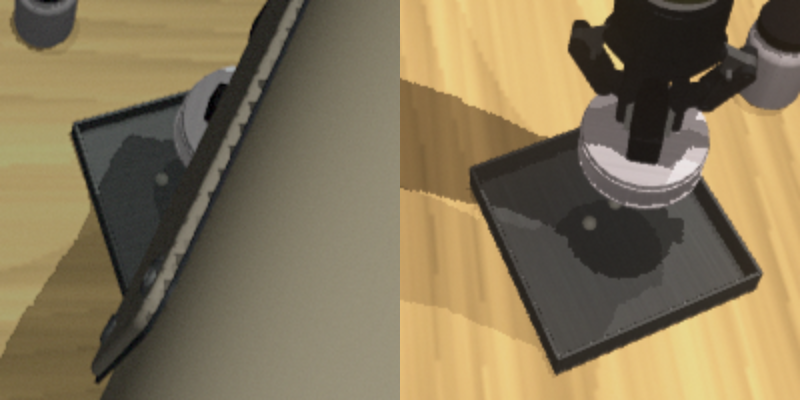

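Both balls are still there, at (590,223) and (614,204). Next I carry the tin back to the block.

Call:
carry_out(moves=[-1,0.0188,0.0315,0,0,0,-2.6,-1,0.0173,0.0323,0,0,0,-2.6,-1,0.0157,0.0331,0,0,0,-2.6,-1,0.0141,0.0338,0,0,0,-2.6,-1,0.0125,0.0345,0,0,0,-2.6])

```text
clock: 12.48
tcp_pos: [0.5316, -0.0157, 0.2002]
orientation: [0.011, 0.045, 0.999, -0.001]
wrist_force: [0.0, 0.4, -4.8]
finger_gap: 0.0224
```

Call:
carry_out(moves=[-1,0.0108,0.035,0,0,0,-2.6,-1,0.0091,0.0355,0,0,0,-2.6,-1,0.0074,0.0359,0,0,0,-2.6,-1,0.0057,0.0362,0,0,0,-2.6,-1,0.0039,0.03,0,0,0,-2.6])

```text
clock: 13.1
tcp_pos: [0.4896, 0.1637, 0.1917]
orientation: [0.019, -0.073, 0.997, -0.001]
wrist_force: [-0.1, 0.4, -4.5]
finger_gap: 0.0224
```

Run:
```python
from h import *
pst(); plan(tgt(.4737,.2325,.15,193.5),5)
```

```text
t 13.1 p [0.4896 0.1637 0.1917] yaw -171.66 z [ 0.037 -0.    -0.999] F [-0.1  0.4 -4.5] M [-0.01  0.05  0.07] gap 0.0224 q [ 0.17  0.19 -0.24  1.1  -0.01 -1.55]
0.0015, 0.0141, 0.0082   -0.1, 0.4, -1.0
0.0011, 0.0141, 0.0082   -0.1, 0.4, -1.0
0.0008, 0.0141, 0.0083   -0.1, 0.4, -1.0
0.0005, 0.0141, 0.0083   -0.1, 0.4, -1.0
0.0002, 0.0141, 0.0083   -0.1, 0.4, -1.0
```

Call:
carry_out(moves=[-1,0.0015,0.0141,0.005,-0.1,0.4,-1,-1,0.0011,0.0141,0.006,-0.1,0.4,-1,-1,0.0008,0.0141,0.008,-0.1,0.4,-1,-1,0.0005,0.0141,0.008,-0.1,0.4,-1,-1,0.0002,0.01,0.008,-0.1,0.4,-1])

```text
clock: 13.72
tcp_pos: [0.4727, 0.2314, 0.1518]
orientation: [0.002, -0.118, 0.993, 0.001]
wrist_force: [0.3, -0.7, -5.0]
finger_gap: 0.0224
```

Run:
```python
from h import *
pst(); plan(tgt(.4737,.2325,.135,193.5),4)
```

```text
t 13.72 p [0.4727 0.2314 0.1518] yaw -166.44 z [ 0.003  0.003 -1.   ] F [ 0.3 -0.7 -5. ] M [ 0.    0.01 -0.  ] gap 0.0224 q [ 0.3   0.26 -0.25  1.05  0.   -1.51]
-0.0003, 0.0002, 0.0042   0.0, 0.1, 0.0
-0.0003, 0.0002, 0.0042   0.0, 0.1, 0.0
-0.0003, 0.0002, 0.0042   0.0, 0.1, 0.0
-0.0003, 0.0002, 0.0042   0.0, 0.1, 0.0
```

Well aligned. I lower to just above contact, then check.

Call:
carry_out(moves=[-1,-0.0003,0.0003,0.008,0,0.1,0,-1,-0.0003,0.0003,0.01,0,0.1,0,-1,-0.0003,0.0002,0.01,0,0,0,-1,0,0,0.008,0,0,0,-1,0,0,0.004,0,0,0])

```text
clock: 14.35
tcp_pos: [0.4737, 0.232, 0.1079]
orientation: [-0.001, -0.118, 0.993, 0.0]
wrist_force: [-0.2, -0.2, -4.8]
finger_gap: 0.0226
```

Run:
```python
from h import *
pst(); plan(tgt(.4737,.2325,.101,193.5),4)
```

```text
t 14.35 p [0.4737 0.232  0.1079] yaw -166.48 z [-0.001  0.001 -1.   ] F [-0.2 -0.2 -4.8] M [-0.06  0.   -0.02] gap 0.0226 q [ 0.3   0.3  -0.31  0.96  0.   -1.5 ]
-0.0000, 0.0001, 0.0017   0.0, -0.0, 0.0
-0.0000, 0.0001, 0.0017   0.0, -0.0, 0.0
-0.0000, 0.0001, 0.0017   0.0, -0.0, 0.0
-0.0000, 0.0001, 0.0017   0.0, -0.0, 0.0
```

Call:
carry_out(moves=[-1,0,0.0001,0.002,0,0,0,-1,0,0,0.002,0,0,0,-1,0,0,0.002,0,0,0,-1,0,0,0.0015,0,0,0,-1,0,0,0,0,0,0])

```text
clock: 14.98
tcp_pos: [0.4741, 0.2328, 0.101]
orientation: [0.0, -0.118, 0.993, 0.001]
wrist_force: [-1.2, 1.3, -4.5]
finger_gap: 0.0227
```

Run:
```python
from h import *
pst()
```

```text
t 14.97 p [0.4741 0.2328 0.101 ] yaw -166.47 z [ 0.     0.003 -1.   ] F [-1.2  1.3 -4.5] M [ 0.2  0.1 -0. ] gap 0.0227 q [ 0.3   0.31 -0.32  0.94  0.   -1.5 ]
```

Call:
carry_out(moves=[-1,0,0,0.001,0,0,0,-1,0,0,0.001,0,0,0,-1,0,0,0.001,0,0,0,-1,0,0,0,0,0,0,-1,0,0,0,0,0,0])

```text
clock: 15.6
tcp_pos: [0.474, 0.2328, 0.1009]
orientation: [0.001, -0.118, 0.993, 0.001]
wrist_force: [-1.6, -0.2, -1.8]
finger_gap: 0.0224
```

Run:
```python
from h import *
pst()
```

```text
t 15.6 p [0.474  0.2328 0.1009] yaw -166.46 z [ 0.002  0.003 -1.   ] F [-1.6 -0.2 -1.8] M [ 0.14  0.26 -0.02] gap 0.0224 q [ 0.3   0.31 -0.32  0.94  0.   -1.5 ]
```

Call:
carry_out(moves=[-1,0,0,0.002,0,0,8.5,-1,0,0,0.0022,0,0,8.5,-1,0,0,0.0022,0,0,8.5,-1,0,0,0.0022,0,0,8.5,-1,0,0,0.0022,0,0,8.5])

```text
clock: 16.23
tcp_pos: [0.4743, 0.2333, 0.0905]
orientation: [0.001, 0.26, 0.966, 0.002]
wrist_force: [-1.3, 0.5, -0.7]
finger_gap: 0.0227
```

Run:
```python
from h import *
pst(); y=np.degrees(np.arctan2(*st()[2][[1,0],0]))%360; print(y,"z expected",.1009-.015*np.radians(193.5-y)); plan(tgt(.4737,.2325,.0797,112),5)
```

```text
t 16.23 p [0.4743 0.2333 0.0905] yaw 149.82 z [ 0.003  0.003 -1.   ] F [-1.3  0.5 -0.7] M [0.03 0.36 0.19] gap 0.0227 q [ 0.3   0.32 -0.34  0.91  0.   -0.74]
149.82077932768811 z expected 0.0894648067684448
0.0000, -0.0002, 0.0022   0.0, -0.0, 7.6
-0.0000, -0.0002, 0.0022   0.0, -0.0, 7.6
-0.0000, -0.0002, 0.0022   0.0, -0.0, 7.6
-0.0001, -0.0002, 0.0022   0.0, -0.0, 7.6
-0.0001, -0.0002, 0.0022   0.0, -0.0, 7.6
```

Call:
carry_out(moves=[-1,0,-0.0002,0.0022,0,0,7.6,-1,0,-0.0002,0.0022,0,0,7.6,-1,0,-0.0002,0.0022,0,0,7.6,-1,0,-0.0002,0.0022,0,0,7.6,-1,0,0,0.0015,0,0,6])

```text
clock: 16.85
tcp_pos: [0.4739, 0.2332, 0.0808]
orientation: [0.0, 0.557, 0.831, 0.002]
wrist_force: [-1.7, 0.8, -1.3]
finger_gap: 0.0226
```

Run:
```python
from h import *
pst()
```

```text
t 16.85 p [0.4739 0.2332 0.0808] yaw 112.3 z [ 0.003  0.004 -1.   ] F [-1.7  0.8 -1.3] M [-0.02  0.43  0.18] gap 0.0226 q [ 0.3   0.33 -0.35  0.89  0.   -0.09]
```

Call:
carry_out(moves=[-1,0,0,0.0006,0,0,2,-1,0,0,0.0006,0,0,2,-1,0,0,0.0005,0,0,2,-1,0,0,0,0,0,1,-1,0,0,0,0,0,0])

```text
clock: 17.48
tcp_pos: [0.4731, 0.2332, 0.0796]
orientation: [-0.0, 0.608, 0.794, 0.002]
wrist_force: [-2.5, 0.5, 0.4]
finger_gap: 0.0225
```

Run:
```python
from h import *
pst()
```

```text
t 17.48 p [0.4731 0.2332 0.0796] yaw 105.13 z [ 0.002  0.003 -1.   ] F [-2.5  0.5  0.4] M [-0.14  0.49  0.76] gap 0.0225 q [ 0.3   0.33 -0.35  0.89  0.    0.04]
```

Call:
carry_out(moves=[-1,0,0,0,0,0,2,-1,0,0,0,0,0,2,-1,0,0,0,0,0,1,-1,0,0,0,0,0,0,-1,0,0,0,0,0,0])

```text
clock: 18.1
tcp_pos: [0.4739, 0.2336, 0.0797]
orientation: [0.001, 0.641, 0.767, 0.002]
wrist_force: [-2.3, -0.6, 1.4]
finger_gap: 0.0229
```

Run:
```python
from h import *
pst()
```

```text
t 18.1 p [0.4739 0.2336 0.0797] yaw 100.21 z [ 0.004  0.003 -1.   ] F [-2.3 -0.6  1.4] M [-0.17  0.4   2.01] gap 0.0229 q [ 0.31  0.33 -0.35  0.89  0.    0.13]
```

Call:
carry_out(moves=[-1,0,0,0,0,0,-2,-1,0,0,0,0,0,-2,-1,0,0,0,0,0,0,-1,0,0,0,0,0,0,-1,0,0,0,0,0,0])

```text
clock: 18.73
tcp_pos: [0.4741, 0.2335, 0.0798]
orientation: [0.0, 0.616, 0.788, 0.003]
wrist_force: [-2.0, 0.6, 1.1]
finger_gap: 0.0225
```

Run:
```python
from h import *
pst()
```

```text
t 18.73 p [0.4741 0.2335 0.0798] yaw 104.01 z [ 0.004  0.004 -1.   ] F [-2.   0.6  1.1] M [0.1  0.43 0.16] gap 0.0225 q [ 0.3   0.33 -0.35  0.89  0.    0.06]
```

Torque rose to 2 N m against the stop at the starting height, so the cap is home, and I have now relaxed it. Next I release and rise.

Call:
carry_out(moves=[1,0,0,0,0,0,0,1,0,0,0,0,0,0,1,0,0,0,0,0,0,1,0,0,0,0,0,0,1,0,0,-0.005,0,0,0])

```text
clock: 19.35
tcp_pos: [0.4757, 0.2332, 0.085]
orientation: [0.001, 0.616, 0.787, 0.003]
wrist_force: [-0.1, 0.7, -0.5]
finger_gap: 0.0851
```

Call:
carry_out(moves=[1,0,0,-0.02,0,0,0,1,0,0,-0.03,0,0,0,1,0,0,-0.04,0,0,0,1,0,-0.04,-0.03,0,0,0,1,0,-0.05,0,0,0,0])

```text
clock: 19.98
tcp_pos: [0.3891, 0.2113, 0.2096]
orientation: [0.002, 0.617, 0.787, 0.004]
wrist_force: [-0.7, -0.1, 0.9]
finger_gap: 0.0857
```

Run:
```python
from h import *
pst()
```

```text
t 19.98 p [0.3891 0.2113 0.2096] yaw 103.83 z [ 0.009  0.004 -1.   ] F [-0.7 -0.1  0.9] M [-0.01  0.01  0.01] gap 0.0857 q [ 0.31  0.06 -0.34  1.15  0.    0.07]
```

Run:
```python
from m import *
a=shot("top","t6");b=shot("side","s6")
cv2.imwrite("pics/c6.png",np.hstack([np.vstack([cv2.resize(b[105:180,210:300],(400,300)),cv2.resize(a[160:265,115:225],(400,300))]),np.vstack([cv2.resize(b[235:385,245:410],(400,300)),cv2.resize(a[105:240,305:450],(400,300))])]))
k2=big(mask(b,235,110,280,150,dark)); print("bar side",cv2.minAreaRect(k2))
d2=big(mask(b,230,115,285,160,grey)); print("disc side",cv2.fitEllipse(cv2.convexHull(d2)))
```

```text
bar side ((255.05661010742188, 128.6981201171875), (16.208545684814453, 28.57099723815918), 74.05460357666016)
disc side ((255.53770446777344, 135.79945373535156), (28.584585189819336, 43.142425537109375), 88.87677001953125)
```

View pics/c6.png

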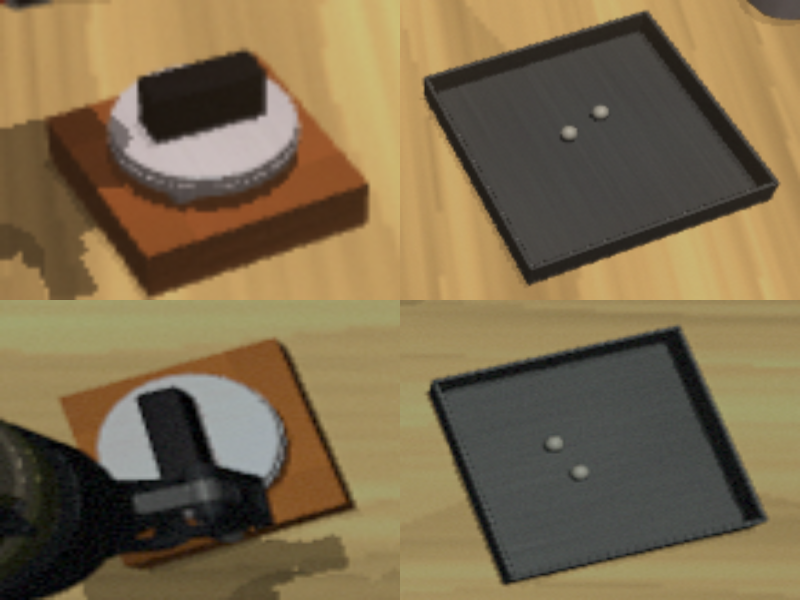

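The bar and disc are back at their starting pixels: bar (255.1,128.7) against (255.4,128.6). Both balls lie still in the tray and the gripper is clear. Handing in.

Run:
```python
from h import *
print(env.hand_in())
```

```text
the job is handed in; nothing more can be done
None
```

The job is done and handed in at about 20 s. I unscrewed the cap about 85° in the block, carried the tin to the dark tray and tilted it about 50°. I then stood it back in its socket and screwed the cap home.

**Last checks:**
- **Balls:** both lie still in the tray in both camera views.
- **Cap:** it came up against a firm stop (2 N m, against about 0.2 N m while turning) with the hand back at its starting height. In the side view the bar is within about 0.3 pixel of where it started.
- **Tin angle:** the bar sits about 2.5° clockwise of where it started, which fits the socket's stated play.
- **Gripper:** it is open and clear of everything.

**What did not go cleanly:**
- **Joint 3:** it read -1.03 rad at full tilt, right at its range limit. I backed off at once, but I can't rule out that it touched or slightly passed the limit.
- **Tightening:** the hand turned about 10° past the starting angle. The bar probably slipped a little in the pads against the stop.

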